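# Move the tube carrier to the spare swing-out hook

### The arm

A 6-joint arm with a two-finger parallel gripper is mounted at the origin on the work surface. World frame = base frame: x ahead of the robot, y to its left, z up, the work surface at z = 0. Lengths are in m, angles in rad, forces in N, time in s.
With the tool pointing down it reaches from about 0.375 to 0.975 m from the base axis. Payload 3.8 kg.
Tool frame: the origin (TCP) lies midway between the tips of the shut fingers; the grasp point (between the pads) lies 19 mm behind it; z points along the fingers, y is the line along which they close (so a half turn about z gives the same grasp; the last joint's range is limited). The gripper opens to 88 mm and grips with 3 to 60 N. Pads are 18 mm wide; open, the fingers measure 123 mm over their backs; the gripper's body (75 mm by 187 mm) begins 45 mm behind the grasp point.
Start: joints at [-1.383, 0.264, 1.604, -0, 1.274, -0.037], TCP at [0.15, -0.658, 0.239] pointing down, gripper open.
Joint ranges: [-2.63, 2.63], [-0.94, 2.18], [0.31, 2.57], [-1.31, 4.45], [0, 2.66], [-2.55, 2.55]. Speed limits (rad/s): [2.57, 2.57, 3.14, 3.14, 3.14, 3.14].

### API

Orientations are given as a rotation vector (axis times angle).
In Python, from cell import manip, inverse_kinematics, cams, order gives the robot as it stands. Calls block until the motion is done:
- manip.move_pose(position, orientation): joint-space move of the TCP to a pose.
- manip.move_linear(position, rate=0.15, rot=None): straight line of the TCP; rot=None keeps the orientation; rate is the mean speed in m/s.
- manip.set_joints(angles): joint-space move.
- manip.set_gripper(opening, force=None): finger opening in m; force is the grip in N (None keeps the last); returns when the fingers have stopped.
- manip.dwell(seconds).
- inverse_kinematics(position, orientation): joint angles nearest the present ones, or None.
- manip.state(): the state.
- cams.capture(name): name is "scene" or "top" or "wrist"; returns a dict with "image" (420x560x3 uint8, blue, green, red), "z_map" (420x560 float32, m along the optical axis (not along the pixel's ray), 0 where there is no reading), "intrinsics" (3x3 intrinsics, pixels), "position" and "orientation" of the camera in the world; the wrist camera has in their place "T_tool_cam" (4x4, takes a point from camera to tool coordinates, whose origin is the TCP and whose axes are the flange's). Camera axes: x right, y down, z forward; pixel columns grow to the right and rows downward; lengths in m; the calibration is good to about 2 mm. A picture is of the moment at which its call begins: read the wrist's pose just before it.
A pose or a line that the arm cannot do raises manip.IKError and nothing moves.
- order.close_job(): hands the job in; it is judged then, once.
The state is a dict: "clock": time; "joint_pos": joint angles; "joint_velocities": joint speeds; "tau": joint torques, N m; "tool_pos": TCP position; "tcp_rot": TCP orientation; "contact_force": force on the tool from outside, world axes, zero at the start; "moment": the same for the moment, N m; "gripper_width": finger opening in m; "grasp_force": force on a finger pad.
Only numpy, scipy, OpenCV 4.12 (cv2) and the standard library are available. Lean on these libraries where they do the work, as an engineer would, in place of code of your own. Each camera call takes 0.05 s, during which the arm holds its last target. There are 200 camera calls.

### The job

The tube carrier hangs on one of the two swing-out hooks of the low bench screen. Swing the folded spare hook fully out, square to the screen, then move the carrier over so that it hangs on that hook, keeping it upright all the way. When the first hook is empty, fold it flat along the screen again.

Things in the scene. Friction and masses are not known exactly. Their poses are not given: they have to be found in the camera images.
- screen: Grey laminate screen fixed on the bench, 460 mm long, 18 thick, top edge 180 above the bench. Origin on the bench at mid-thickness; x points out of its front (far side from the robot), y along it, z up. Two like hooks, pivots at x = 31 mm and y = 80 or -160; which one holds the carrier varies. An arm folded flat points to the screen's +y; swung out 90 degrees, to a stop, to its +x.
- spare_arm: Flat steel arm of the empty hook, folded at the start (0 to 7 degrees out). Swings level on an upright pivot; friction (1.2 N at the pin) holds it. Origin on the pivot, at the arm's top (180 mm above the bench); x runs along the arm to its tip, z up. 16 mm wide, 14 thick, 108 long. Round upright pin to take or push it by: 14 mm diameter, 42 above the arm's top, 100 from the pivot.
- used_arm: Arm of the other hook, the same in size, axes, friction, swing and stops. At the start it is swung out (86 to 90 degrees) with the carrier hanging on it, 40 to 60 mm from the pivot.
- carrier_mid (a point): Centre, half-way up, of a loose ivory plastic carrier (0.11 to 0.23 kg): an upside-down U astride the arm, 108 mm high, 52 wide in y (38 inside), 18 in x (along the arm), top 8 thick, its underside resting on the arm 46 above this point. Outside each leg a cup with a capped tube: to 50 mm out in y, 12 above this point. Grasp across the 52 at the top. Feet clear the arm when it is lifted over 100 mm.
Not all that is in view belongs to the job. Leave any pink or yellow look-alike of the part that bears carrier_mid alone.

How it is judged:
By the outcome, as a careful person would: the job done as asked, in the order asked, and still so for the second after the job is handed in, with the robot touching nothing.
It also fails if it takes over 64 s, if anything falls off the work surface, if the arm or the gripper's body presses on something with over 40 N, if the wrist force passes 120 N, or if a joint passes its speed limit or range.

## Working session

There is one attempt and no reset: what is moved stays moved. The work goes in short steps, each a Python script; the robot and the scene stay as the last script left them, time stands still between calls to the robot, and variables do not carry over. Pictures are saved under pics/ and viewed, at most 10 in all, crops included, and the job is handed in when it is done.

```bash
ls; mkdir -p pics; python3 - <<'E'
from cell import cams,manip
import cv2,numpy as np,pickle
d={n:cams.capture(n) for n in("scene","top")}
pickle.dump(d,open('c0.pkl','wb'))
for n in d:
    cv2.imwrite(f'pics/{n}0.png',d[n]['image']); print(n,d[n]['position'],d[n]['orientation'],d[n]['intrinsics'],(d[n]['z_map']>0).mean())
s=manip.state();print(s['clock'],s['tool_pos'],s['tcp_rot'],s['contact_force'])
E
```

```text
pics
scene [0.81949294 0.16790216 0.70397056] [-1.36849959 -2.45668131  0.63295676] [[411.91732201   0.         286.38161087]
 [  0.         411.91732201 207.00145689]
 [  0.           0.           1.        ]] 0.9959608843537415
top [ 0.44466164 -0.02257912  0.9912471 ] [-2.15831777  2.19502264 -0.12042167] [[493.95093115   0.         271.31510931]
 [  0.         493.95093115 203.40484412]
 [  0.           0.           1.        ]] 0.9959651360544217
0.1 [ 0.15033957 -0.65739648  0.23751829] [-3.11978558e+00 -3.52194323e-01  2.88100862e-04] [-0.00751312 -0.1984977   0.43345706]
```

View pics/scene0.png

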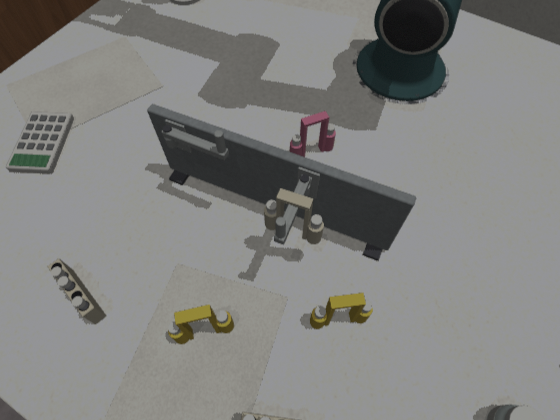

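View pics/top0.png

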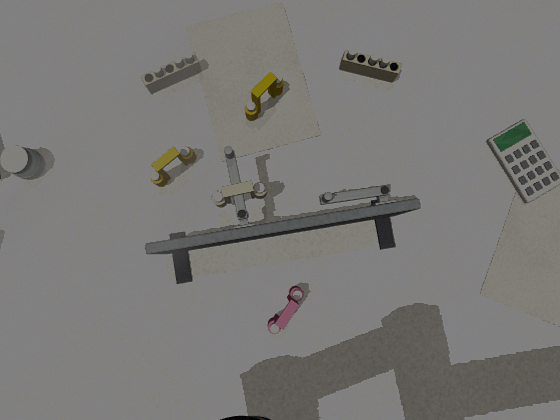

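The top view shows these carrier candidates: ivory at (237,189) on the swung-out arm, pink at (285,310), and yellow at (264,90) and (168,158). I choose the ivory one. The spare arm is folded, with its pivot at about (385,190) and its pin at (325,197). The used arm has its pivot at (242,214) and its pin at (230,152).

```bash
cat > h.py <<'E'
import cv2,numpy as np
from scipy.spatial.transform import Rotation as R
def cloud(c,T=None):
    K=c['intrinsics'];z=c['z_map'];v,u=np.mgrid[:z.shape[0],:z.shape[1]]
    p=np.stack([(u-K[0,2])/K[0,0]*z,(v-K[1,2])/K[1,1]*z,z],-1)
    if T is None: A,t=R.from_rotvec(c['orientation']).as_matrix(),np.array(c['position'])
    else: A,t=T[:3,:3],T[:3,3]
    return p@A.T+t
def ray(c,uv,h):
    K=c['intrinsics'];d=R.from_rotvec(c['orientation']).as_matrix()@[(uv[0]-K[0,2])/K[0,0],(uv[1]-K[1,2])/K[1,1],1]
    p=np.array(c['position']);return p+d*(h-p[2])/d[2]
E
python3 - <<'E'
import pickle,numpy as np,cv2
from h import *
d=pickle.load(open('c0.pkl','rb'))
for n in('top','scene'):
    c=d[n];P=cloud(c);ok=c['z_map']>0
    print(n,'bench z',np.median(P[...,2][ok]))
    def comps(lo,hi,minpx):
        m=(ok&(P[...,2]>lo)&(P[...,2]<hi)).astype(np.uint8)
        k,l,st,ce=cv2.connectedComponentsWithStats(m)
        for i in range(1,k):
            if st[i,4]<minpx: continue
            q=P[l==i]; r=cv2.minAreaRect((q[:,:2]*1000).astype(np.float32))
            print('  ',st[i,4],'px',ce[i].round(0),'mean',q.mean(0).round(4),'rect',np.round(r[0],1),np.round(r[1],1),round(r[2],1))
    print(' 170-195');comps(.17,.196,40)
    print(' >205 pins');comps(.208,.235,5)
c=d['top'];cv2.imwrite('pics/crop.png',cv2.resize(c['image'][130:270,130:430],None,fx=2.6,fy=2.6,interpolation=cv2.INTER_CUBIC))
E
```

```text
top bench z -0.0008521218721502244
 170-195
   877 px [237. 188.] mean [0.5517 0.0236 0.1821] rect [554.9  26. ] [108.7  52.4] 28.7
   624 px [357. 194.] mean [ 0.5376 -0.1754  0.1791] rect [ 537.7 -171.3] [ 16.3 115.6] 7.5
   3155 px [284. 225.] mean [ 0.488  -0.0535  0.1784] rect [489.6 -52.2] [ 21.9 459.2] 8.5
 >205 pins
   69 px [228. 151.] mean [0.6059 0.0342 0.2197] rect [606.7  34.4] [13.1 12.8] 25.7
   69 px [328. 196.] mean [ 0.531  -0.1214  0.2199] rect [ 531.2 -121.7] [12.3 13.6] 43.9
   48 px [233. 417.] mean [0.2014 0.0296 0.2292] rect [201.7  27.9] [ 2.3 40.8] 7.9
   39 px [261. 418.] mean [ 0.1978 -0.0117  0.2232] rect [196.9 -10.3] [28.6  6.8] 78.6
scene bench z -0.00030813144886981947
 170-195
   101 px [403.  54.] mean [0.1872 0.0364 0.1919] rect [186.9  36.5] [ 5.6 62.8] 13.1
   3385 px [285. 157.] mean [ 0.4891 -0.0353  0.1779] rect [490.8 -50.8] [ 23.4 459.1] 8.6
   760 px [195. 142.] mean [ 0.5409 -0.1674  0.1789] rect [ 539.  -169.3] [ 17.8 115.5] 6.8
   1076 px [294. 205.] mean [0.5568 0.0272 0.1825] rect [559.4  26.1] [115.4  51.8] 10.1
 >205 pins
   749 px [408.  42.] mean [0.1939 0.0388 0.2233] rect [193.6  37.6] [ 18.7 125. ] 10.4
   99 px [219. 136.] mean [ 0.534  -0.1186  0.218 ] rect [ 532.4 -120.4] [13.5 13.3] 3.6
   113 px [280. 224.] mean [0.6095 0.0373 0.2188] rect [608.2  36.5] [12.7 12.7] 1.7
```

View pics/crop.png

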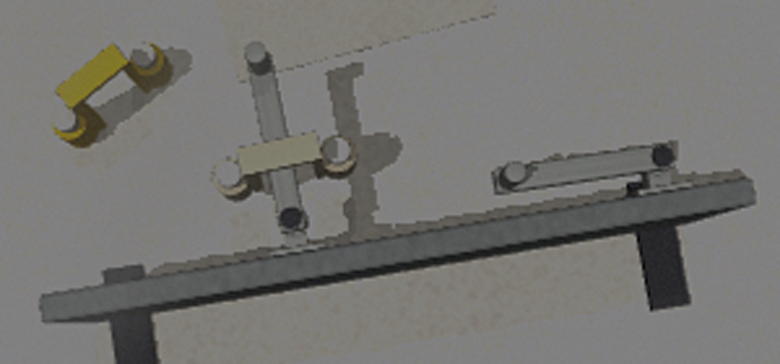

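The crop confirms the ivory carrier astride the swung-out arm. The spare arm's pivot is on the right and its pin on the left. The pin and arm positions fit: both pins at 0.22 high, pivots 240 mm apart, used arm about 88° out. Next I swing the spare arm out, caging its pin.

```bash
cat >> h.py <<'E'
yaw=np.radians(8.5); sx=np.array([np.cos(yaw),np.sin(yaw)]); sy=np.array([-np.sin(yaw),np.cos(yaw)])
pivS=np.array([.5452,-.2205]); pinS=np.array([.5318,-.1210]); pinU=np.array([.6074,.0355]); pivU=pivS+.24*sy
def down(t,flip=False):
    y=np.array([t[0],t[1],0])/np.hypot(*t[:2])*(-1 if flip else 1); z=np.array([0,0,-1.])
    return R.from_matrix(np.column_stack([np.cross(y,z),y,z])).as_rotvec()
def u(a): return np.array([np.cos(a),np.sin(a)])
E
python3 - <<'E'
import pickle
from h import *
from cell import inverse_kinematics as ik
d=pickle.load(open('c0.pkl','rb'))
for n in d:
    c=d[n];P=cloud(c);g=c['image'].astype(int);z=P[...,2]
    m=(z>.181)&(z<.196)&(g[...,2]-g[...,0]>12)&(P[...,0]>.45)
    k,l,st,ce=cv2.connectedComponentsWithStats(m.astype(np.uint8)); i=1+st[1:,4].argmax()
    q=P[l==i];print(n,st[i,4],q.mean(0),cv2.minAreaRect((q[:,:2]*1000).astype(np.float32)))
aS=np.arctan2(*(pinS-pivS)[::-1]);aU=np.arctan2(*(pinU-pivU)[::-1])
print('arm dirs',np.degrees([aS,aU]),np.linalg.norm(pinS-pivS),np.linalg.norm(pinU-pivU))
for name,p,a0,a1 in(('S',pivS,aS,yaw),('U',pivU,aU,yaw+np.pi/2)):
  for f in(0,1):
    print(name,f,[None if (j:=ik([*(p+.1*u(a)),.192],down(u(a+np.pi/2),f))) is None else np.round(j,2)[[0,3,4,5]] for a in np.linspace(a0,a1,4)])
E
```

```text
scene 367 [0.55006299 0.02416622 0.1875026 ] ((549.9560546875, 24.15967559814453), (19.261093139648438, 51.3236083984375), 10.45949935913086)
top 331 [0.54905883 0.02257745 0.18677733] ((549.013427734375, 22.769351959228516), (17.857582092285156, 51.798500061035156), 11.681724548339844)
arm dirs [97.67006724 10.8021686 ] 0.10039825695698108 0.09943625339268028
S 0 [None, None, array([-0.29, -0.  ,  1.18, -2.53]), array([-0.35, -0.  ,  1.19, -2.07])]
S 1 [array([-0.27,  0.  ,  1.15, -0.4 ]), array([-0.26, -0.  ,  1.16,  0.13]), array([-0.29, -0.  ,  1.18,  0.62]), array([-0.35, -0.  ,  1.19,  1.08])]
U 0 [array([ 0.02, -0.  ,  1.17, -1.74]), array([ 0.1 , -0.  ,  1.16, -2.17]), None, None]
U 1 [array([ 0.02, -0.  ,  1.17,  1.4 ]), array([ 0.1 , -0.  ,  1.16,  0.97]), array([ 0.16, -0.  ,  1.15,  0.52]), array([ 0.18, -0.  ,  1.15,  0.03])]
```

```bash
cat >> h.py <<'E'
def fz(m): return np.array(m.state()['contact_force'])
def swing(m,piv,a0,a1,over,z=.192,gap=.022):
    """cage the pin, carry it round to a1, then press on in small steps until the stop is felt"""
    s=np.sign(a1-a0)
    p=piv+.1*u(a0); rot=down(u(a0+np.pi/2),True)
    m.move_pose([*p,.30],rot); m.set_gripper(.034); m.move_linear([*p,z],rate=.15); m.set_gripper(gap,5)
    n=int(np.ceil(abs(a1-a0)/np.radians(12)))
    for a in np.linspace(a0,a1,n+1)[1:]:
        m.move_linear([*(piv+.1*u(a)),z],rate=.12,rot=down(u(a+np.pi/2),True))
    m.dwell(.2)
    for k in range(int(over/.002)):
        a+=s*.02; m.move_linear([*(piv+.1*u(a)),z],rate=.05,rot=down(u(a+np.pi/2),True)); m.dwell(.1)
        f=fz(m); ft=f[:2]@u(a+np.pi/2)*s; print(k,np.degrees(a).round(1),f.round(1),'tang',ft.round(1))
        if ft<-7: break
    a-=s*.02*1.5
    m.move_linear([*(piv+.1*u(a)),z],rate=.05,rot=down(u(a+np.pi/2),True))
    m.set_gripper(.04); m.move_linear([*(piv+.1*u(a)),.30],rate=.2)
E
python3 - <<'E'
from h import *
from cell import manip as m,cams
import pickle
p=m.state()['tool_pos']
m.move_linear([p[0],p[1],.32],rate=.25)
try: swing(m,pivS,np.radians(97.7),yaw,.014)
finally:
    s=m.state();print(s['clock'],s['tool_pos'])
    c=cams.capture('scene');pickle.dump(c,open('c1.pkl','wb'));cv2.imwrite('pics/s1.png',c['image'])
    P=cloud(c);z=P[...,2];mk=((z>.21)&(z<.228)&(P[...,0]>.45)).astype(np.uint8)
    k,l,st,ce=cv2.connectedComponentsWithStats(mk)
    for i in range(1,k):
        if st[i,4]>20: print(ce[i].round(),cv2.minAreaRect((P[l==i][:,:2]*1000).astype(np.float32)))
E
```

```text
0 7.4 [-0.1  0.1 -0.1] tang -0.1
1 6.2 [-0.8  0.5  0. ] tang -0.6
2 5.1 [-0.9  4.6  2.3] tang -4.7
3 3.9 [-1.3 10.2  3.7] tang -10.3
10.8083 [ 0.64424423 -0.21049198  0.29896534]
[125. 163.] ((643.7630004882812, -204.31900024414062), (13.402729034423828, 13.249168395996094), 22.51224708557129)
[280. 223.] ((608.4369506835938, 36.50764465332031), (12.967450141906738, 12.59056282043457), 88.49019622802734)
```

```bash
python3 - <<'E'
from h import *
from cell import manip as m,cams
import pickle
c0=np.array([.5493,.0235]); aU=np.radians(10.8)
rot=down(u(aU+np.pi/2),True)
m.set_gripper(.084); m.move_pose([*c0,.30],rot); m.move_linear([*c0,.163],rate=.12)
print(fz(m).round(1)); m.set_gripper(.045,25); s=m.state(); print('w',s['gripper_width'],s['grasp_force'],fz(m).round(1))
m.move_linear([*c0,.163+.155],rate=.1); s=m.state(); print('w',s['gripper_width'],s['grasp_force'],fz(m).round(1),s['clock'])
c=cams.capture('scene');cv2.imwrite('pics/s2.png',c['image'])
E
```

```text
[-0.1  0.5 -0.1]
w 0.05195239962564305 24.979898447636515 [-0.3 -0.3  0.5]
w 0.051405999904943295 24.979465117212385 [ 0.7  0.5 -2. ] 16.2083
```

View pics/s2.png

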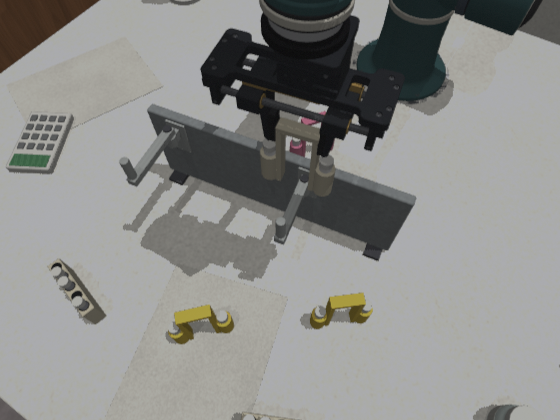

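The carrier is lifted upright in the grip at (295,150), and the spare arm is fully out with its pin at (125,165). Now I move the carrier across and lower it.

```bash
python3 - <<'E'
from h import *
from cell import manip as m,cams
a=np.radians(8.9); t=pivS+.052*u(a); rot=down(u(a+np.pi/2),True)
m.move_linear([*t,.318],rate=.13,rot=rot); m.dwell(.3)
m.move_linear([*t,.185],rate=.1)
b=fz(m);print(b.round(1))
for z in np.arange(.181,.1575,-.0025):
    m.move_linear([*t,z],rate=.05); f=fz(m)
    if f[2]-b[2]>1.2: break
print('z',z,f.round(1)); m.dwell(.2)
m.set_gripper(.064); m.dwell(.4)
print(fz(m).round(1),m.state()['clock'])
c=cams.capture('scene');cv2.imwrite('pics/s3.png',c['image'])
E
```

```text
[ 0.  -0.4 -2.6]
z 0.17099999999999999 [ 0.3  0.2 -1.3]
[-0.5 -0.6 -0.6] 22.275
```

View pics/s3.png

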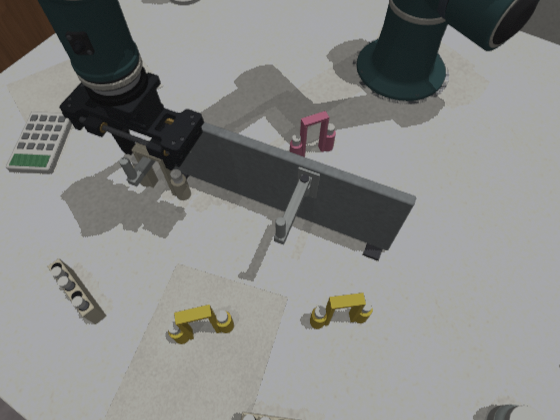

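The gripper hides the carrier at about (150,165). The touch may have triggered early, so I back off straight up and check from clear.

```bash
python3 - <<'E'
from h import *
from cell import manip as m,cams
p=np.array(m.state()['tool_pos'])
m.move_linear([p[0],p[1],.30],rate=.15)
m.move_linear([.60,0.0,.34],rate=.25)
c=cams.capture('scene');P=cloud(c);g=c['image'].astype(int);z=P[...,2]
mk=(z>.176)&(z<.2)&(g[...,2]-g[...,0]>12)&(P[...,0]>.45)
k,l,st,ce=cv2.connectedComponentsWithStats(mk.astype(np.uint8)); i=1+st[1:,4].argmax()
q=P[l==i];print(st[i,4],q.mean(0),cv2.minAreaRect((q[:,:2]*1000).astype(np.float32)),'target',pivS+.052*u(np.radians(8.9)))
mk=((z>.21)&(z<.228)&(P[...,0]>.45)&(P[...,1]<-.15)).astype(bool);print('pin',P[mk].mean(0),mk.sum(),m.state()['clock'])
cv2.imwrite('pics/s4.png',cv2.resize(c['image'][90:280,60:330],None,fx=2.5,fy=2.5))
E
```

```text
319 [ 0.59730703 -0.21138614  0.18727662] ((594.2953491210938, -212.02932739257812), (24.85253143310547, 51.028099060058594), 11.03892993927002) target [ 0.59657391 -0.21245506]
pin [ 0.64486949 -0.20278042  0.21858564] 105 24.4
```

View pics/s4.png

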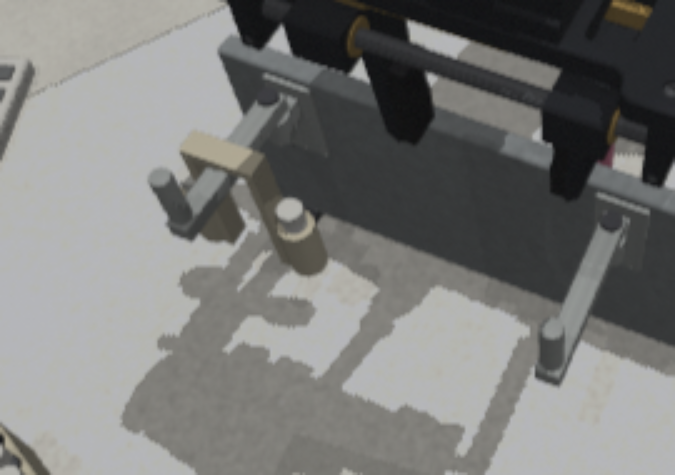

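The carrier hangs upright on the spare arm, with its top at z = 0.187, about 52 mm from the pivot. The spare arm hasn't moved from its stop. Now I fold the empty hook.

```bash
python3 - <<'E'
from h import *
from cell import manip as m,cams
try: swing(m,pivU,np.radians(10.8),yaw+np.pi/2-.01,.016)
finally:
    p=m.state()['tool_pos']; m.move_linear([p[0]-.05,p[1]+.12,.34],rate=.25)
    print(m.state()['clock'])
    for n in('top','scene'):
        c=cams.capture(n);cv2.imwrite(f'pics/{n}5.png',c['image'])
        P=cloud(c);z=P[...,2];mk=((z>.21)&(z<.228)&(P[...,0]>.45)).astype(np.uint8)
        k,l,st,ce=cv2.connectedComponentsWithStats(mk)
        for i in range(1,k):
            if st[i,4]>20:
                r=np.array(cv2.minAreaRect((P[l==i][:,:2]*1000).astype(np.float32))[0])/1000
                print(n,ce[i].round(),r.round(4),[np.degrees(np.arctan2(*(r-q)[::-1])).round(1) for q in(pivS,pivU)])
E
```

```text
0 99.1 [0.6 0.1 1. ] tang -0.6
1 100.2 [ 0.1 -0.2 -1. ] tang -0.1
2 101.4 [ 0.7 -0.2  0.7] tang -0.6
3 102.5 [ 5.6  0.3 -2.7] tang -5.5
4 103.7 [10.8  0.3 -6.5] tang -10.6
33.3667
top [378. 126.] [ 0.6424 -0.2055] [np.float64(8.8), np.float64(-59.2)]
top [178. 222.] [0.494  0.1149] [np.float64(98.7), np.float64(99.1)]
scene [125. 163.] [ 0.6443 -0.2042] [np.float64(9.4), np.float64(-58.7)]
scene [372. 189.] [0.4961 0.1163] [np.float64(98.3), np.float64(97.8)]
```

View pics/scene5.png

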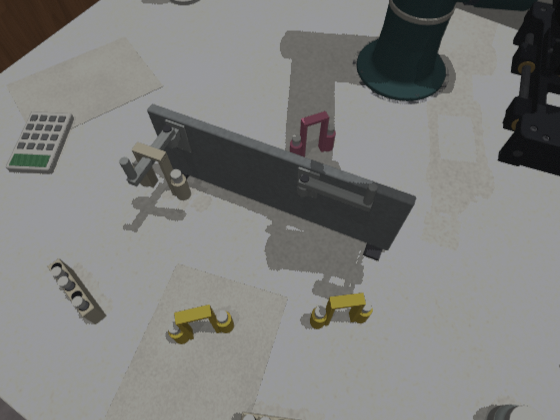

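The carrier hangs upright on the swung-out hook at (150,165). The first hook is folded flat, with its pin at (372,189), and the robot is clear, so I hand in.

```bash
python3 -c "
from cell import order;print(order.close_job())"
```

```text
the job is handed in; nothing more can be done
None
```

Job handed in at about 33.5 s: the spare hook is fully out, square to the screen, with the carrier hanging upright on it, and the first hook is folded flat along the screen.

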